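# Lock the leg of a flat-pack monitor riser with its cam

### The arm

A 7-joint arm with a two-finger parallel gripper is mounted at the origin on the work surface. World frame = base frame: x ahead of the robot, y to its left, z up, the work surface at z = 0. Lengths are in m, angles in rad, forces in N, time in s.
With the tool pointing down it reaches from about 0.4 to 0.85 m from the base axis. Payload 10.4 kg.
Tool frame: the origin (TCP) lies on the centre line of the jaws, within the pads' length; the fingertips stand r.tip_extent ahead of it and the grasp point (between the pads) lies 8 mm behind it (r.tip_extent is the distance from the TCP to the fingertips, in m); z points along the fingers, y is the direction in which the jaws open and shut (so a half turn about z gives the same grasp; the last joint's range is limited). The gripper opens to 87 mm and grips with 3 to 60 N. Pads are 19 mm wide; open, the fingers measure 117 mm over their backs; the gripper's body (75 mm by 190 mm) begins 51 mm behind the grasp point.
Start: joints at [1.203, 0.332, -0.065, 1.46, 0.022, 1.35, -0.088], TCP at [0.211, -0.588, 0.234] pointing down, gripper open.
Joint ranges: [-2.6, 2.6], [-0.5, 2.12], [-1.47, 1.34], [0.16, 2.42], [-1.27, 4.41], [0.06, 2.06], [-2.6, 2.6]. Speed limits (rad/s): [2.22, 2.22, 2.79, 2.79, 3.14, 3.14, 3.14].

### API

Orientations are given as a unit quaternion [x, y, z, w].
In Python, from bench import r gives the robot as it stands.
- The arm moves only by the shell command python3 -m jog 'ROWS' [FORCE]. ROWS is JSON, a list of rows, each a list of 7 numbers: the shift along the tool's x, y, z in cm, then the turn, a rotation vector about the tool's x, y, z in rad, then the opening, from -1 (shut) to 1 (fully open). In form: [[tx, ty, tz, wx, wy, wz, jaw], ...]. A call has 1 to 20 rows; each row shifts and turns the commanded pose from where the row before left it, along the tool's axes as they then stand; what a row does not reach is not made up. A row lasts 1/8 s, in which the tool goes at most 62.5 mm and 10.7 degrees, less where a joint would pass 70% of its speed; a pose out of reach is approached as far as the arm can. A call with a gripper value outside its range is refused whole. The fingers move at their own pace and stop on an object; FORCE is the grip in N (left out, the last holds). Time passes only in rows, so rows that do not move let the fingers close. It gives the time, the measured TCP pose, the force and the opening at its end, in the units of the state.
- r.read_state(): the state, without advancing time (a new reading comes with each control period).
- r.camera(name): name is "side" or "top" or "wrist"; returns a dict with "frame" (480x640x3 uint8, red, green, blue), "fx", "fy", "cx", "cy" (pixels), "camera_from_world" (4x4, takes a point from world to camera coordinates). Camera axes: x right, y down, z forward; pixel columns grow to the right and rows downward; lengths in m; the calibration is good to about 2 mm. A picture is of the moment at which its call begins. There is no depth.
- r.close_job(): hands the job in, once; it reports no verdict.
Trained networks look in a picture, given as the dict that the camera call returned (one of the last four; its "shot" number tells which), for a name from the list of things; names that differ only in an ending like _2 or _b are one class to them, and where a whole thing is asked for, a point or a joint stands for the part that bears it (a point fixed in the world has none). Each returns a list of dicts, best first, with "score" (0 to 1); they miss things now and then, are a little off and sometimes report something else, mostly with a low value. They report only what shows in the picture. A call takes as long as a camera call. They do not tell look-alikes from the thing itself.
- r.search_frame(picture, thing): "rect" ([left, top, right, bottom] in pixels, round what is visible of it).
The state is a dict: "time": time; "joint_positions": joint angles; "joint_vel": joint speeds; "joint_torque": joint torques, N m; "ee_pos": TCP position; "eef_rot": TCP orientation; "ft_force": force on the tool from outside, world axes, zero at the start; "torque": the same for the moment, N m; "width": finger opening in m.
Only numpy, scipy, OpenCV 4.12 (cv2) and the standard library are available. Lean on these libraries where they do the work, as an engineer would, in place of code of your own. Each camera call takes 0.05 s, during which the arm holds its last target.

### The job

Fit the loose leg to the open end of the upside-down monitor riser: push its bolt and dowels into the holes in the board's edge until they stop, then turn the cam's thumb wing clockwise, about half a turn, until its hook has drawn the leg tight against the board with no gap. Stop as soon as it grips firmly, do not force it; leave the screwdriver, the dish and the mallet where they lie.

Things in the scene. Friction and masses are not known exactly. Their poses are not given: they have to be found in the camera images.
- riser: upside-down monitor riser of brown wood, fixed on the desk: board 420 long x 200 wide x 25 thick (mm), one leg already fitted at its far end. Origin: on the desk, straight below the cam's axis, on the board's centre line. y runs along the board towards the fitted leg, x across it, z up. The open end is a flat edge at y = -48, x from -100 to 100
- edge_hole (a point): middle of the mouth of the bolt hole in the open end edge (riser frame 0, -48, 12.5). Three holes run in along the riser's +y, all at z = 12.5: the 16 mm bolt hole at x = 0 and 10.2 mm dowel holes at x = -60 and +60
- leg: loose leg of the same wood, a panel 200 wide (x) x 18 thick (y) x 80 high (z), 0.24 kg, standing on the desk; origin: centre of its underside. A bolt and two dowels stick out of its +y face, at z = 12.5. It fits with its +y along the riser's +y and its underside on the desk
- leg_face (a point): point on the leg's +y face where the bolt comes out (leg frame 0, 9, 12.5); when fitted it lies on edge_hole. Pushed in with up to about 10 N the leg stops with some 2.5 mm gap left, where the dowel holes grow snug; past that the dowels resist with 12 N, which the cam overcomes. The cam catches the bolt's head if the gap is under 3.5 mm
- bolt_head (a point): centre of the steel bolt's upright barrel head, 10 across and 10 high, 41 mm out from the leg's face; neck 4, shank 7 thick. The head really lies up to 1.6 mm nearer or farther, as the bolt is screwed in differently each time. The wooden dowels beside it, at leg x = -60 and +60, are 8 thick, 20 long, round-ended
- cam: black cam lock in the board near the open end (the one by the fitted leg is closed already: leave it). Origin as the riser's; turns only about its vertical axis, clockwise from above to lock. At the start its -y axis (the beak) points at the bolt hole within 0.12 rad: open. It comes tight anywhere from 2.4 to 3.9 rad from open, depending on the bolt; hard stop at 4.2; it stays where left
- cam_wing (a point): middle of the cam's upright thumb wing, on its axis at z = 39: 10 thick (cam x), 34 long (cam y), from z = 27 (top of its 42 mm disc) to 51. Torque while turning: 0.06 N m free, 0.1 to 0.2 drawing; when tight it climbs over 0.4 rad: 0.25 is right (hook pulls 40 N), near 0.4 (65 N) too much; it eases at rest. A 13 N pinch by 16 mm wide pads yields at about 0.25: the wing wedges them open
- cam_pointer (a point): tip of the beak on the cam's disc, 28 mm from the axis along the cam's -y; locked, it points away from the open end
- screwdriver: black screwdriver, 180 long, lying on the board; a bystander
- bolt_dish: round steel dish of spare bolts, 80 across, 18 high, standing on the board; a bystander
- mallet: rubber mallet with a wooden handle, head 54 across, lying on the desk beside the leg; a bystander
Mind the look-alikes: they are no part of the job. What is shaped like the leg but blue is not meant.

How it is judged:
On the way, in this order (a step that is already met when the one before it is completed fails the run):
1. the leg's bolt and dowels are pushed into the holes, gap under 3.5 mm, while the cam is still open (y of leg_face in the frame of riser above -0.0515 m and y of cam_pointer in the frame of riser below -0.018 m and x of leg_face in the frame of riser between -0.004 and 0.004 m and angle between the y axis of leg and the y axis of riser, either way round below 0.05 rad and angle between leg's own z axis and vertical below 0.06 rad), for 0.2 s.
2. the cam is turned about half a turn and its hook has drawn the leg against the edge, gap under 1 mm (y of leg_face in the frame of riser above -0.049 m and y of cam_pointer in the frame of riser above 0.014 m and x of leg_face in the frame of riser between -0.004 and 0.004 m and angle between the y axis of leg and the y axis of riser, either way round below 0.05 rad and angle between leg's own z axis and vertical below 0.06 rad), for 0.2 s.
At the end, for the whole second after the job is handed in: The leg stands upright against the board's edge (gap under 1 mm, centred within 4 mm, square within 0.05 rad), the cam's beak points away from that end (2.1 to 4.2 rad from open) and its hook pulls the bolt with over 24 N; all at rest and let go (all of step 2 and contact force between leg and cam above 24 N and linear speed of leg below 0.01 m/s); the robot touches nothing.
It fails at once if the cam is overtightened: its hook pulls the bolt with more than 65 N (contact force between leg and cam above 65 N).
It fails at once if the leg is knocked over (angle between leg's own z axis and vertical above 0.5 rad).
It fails at once if the screwdriver, the dish or the mallet is shifted by more than 20 mm (distance of any of screwdriver, bolt_dish, mallet from where it was at the start of the episode above 0.02 m).
It also fails if it takes over 70 s, if anything falls off the work surface, if the arm or the gripper's body presses on something with over 40 N, if the wrist force passes 120 N, or if a joint passes its speed limit or range.

## Working session

There is one attempt and no reset: what is moved stays moved. The work goes in short steps, Python scripts to look and compute and a shell command to move; the robot and the scene stay as the last step left them, time stands still between calls to the robot, and variables do not carry over. Pictures are saved under pics/ and viewed, and the job is handed in when it is done.

```bash
ls; mkdir -p pics
python3 - <<'E'
from bench import r
import cv2
s=r.read_state()
print(s, r.tip_extent)
for n in("side","top","wrist"):
    c=r.camera(n); cv2.imwrite(f"pics/{n}0.png",c["frame"][:,:,::-1])
    print(n,c["fx"],c["fy"],c["cx"],c["cy"],c["camera_from_world"])
    for t in ("riser","leg","cam","cam_wing","bolt_head","cam_pointer","leg_face","edge_hole","mallet","screwdriver","bolt_dish"):
        try:print(t,[(x["rect"],round(x["score"],2)) for x in r.search_frame(c,t)][:3])
        except Exception as e: print(t,e)
E
```

```text
pics
{'time': 0.0, 'joint_positions': array([ 1.20339654,  0.3328459 , -0.06469546,  1.46093118,  0.02158695,
        1.34990933, -0.08850217]), 'joint_vel': array([-0.0006461 ,  0.00050725, -0.00134751, -0.00138276,  0.00044224,
        0.00023614,  0.0003966 ]), 'joint_torque': array([-6.31694493e-04, -6.23238516e+01,  2.45758990e-02, -3.89898670e+01,
       -6.13747467e-02,  3.94173351e-02,  1.39974973e-04]), 'ee_pos': array([ 0.21112623, -0.58786651,  0.23277497]), 'eef_rot': array([ 9.85174687e-01,  1.71552754e-01, -1.46735689e-04, -6.83872232e-04]), 'ft_force': array([0.69761619, 0.98866131, 0.01402535]), 'torque': array([-0.00582384, -0.01963787, -0.02533534]), 'width': 0.08695181276617624} 0.011
side 568.8959762917482 568.8959762917482 320.393359283455 239.70009478319702 [[-0.85732002 -0.51429592  0.02240739  0.34630317]
 [-0.26714108  0.40726655 -0.87336682  0.2305656 ]
 [ 0.44004321 -0.75474079 -0.48654734  1.01272766]
 [ 0.          0.          0.          1.        ]]
riser [([44.0, 255.0, 301.0, 414.6], 0.95)]
leg [([271.6, 214.8, 347.4, 274.9], 0.97), ([398.6, 168.0, 47
[... 1730 characters left out ...]
5)]
mallet [([238.9, 209.4, 255.5, 228.4], 0.58)]
screwdriver [([158.2, 180.2, 212.8, 195.7], 0.62), ([237.4, 208.9, 255.6, 226.9], 0.43)]
bolt_dish [([142.0, 208.3, 178.3, 244.4], 0.77)]
wrist 358.10289274748715 358.10289274748715 319.6223432858495 232.54619914078427 [[ 0.33866879 -0.94090448  0.00148567 -0.62619334]
 [-0.89929311 -0.32322602  0.29461304 -0.03559754]
 [-0.27672252 -0.10111229 -0.95561548  0.3887035 ]
 [ 0.          0.          0.          1.        ]]
riser []
leg [([367.4, 1.5, 451.5, 150.6], 0.7)]
cam []
cam_wing []
bolt_head [([366.9, 0.0, 453.9, 156.3], 0.61)]
cam_pointer []
leg_face [([364.9, 1.4, 449.8, 155.2], 0.76)]
edge_hole []
mallet []
screwdriver []
bolt_dish []
```

View pics/side0.png

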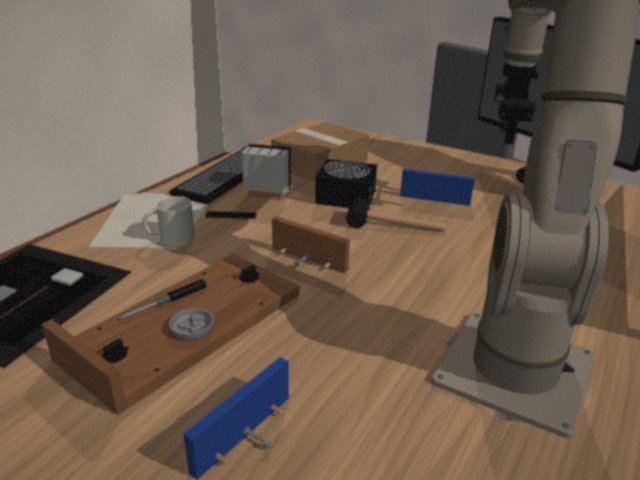

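View pics/top0.png

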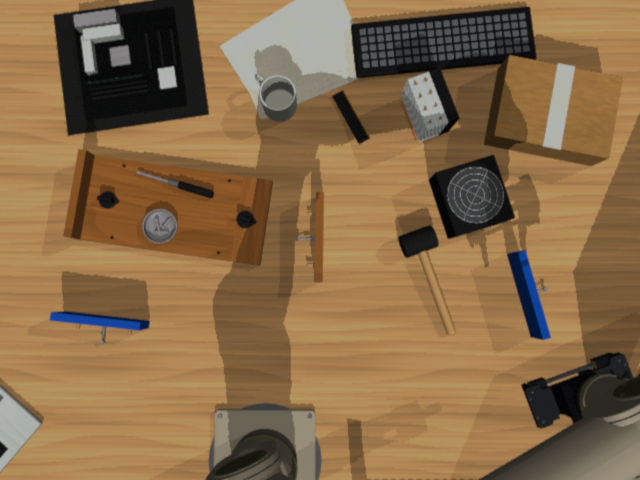

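View pics/wrist0.png

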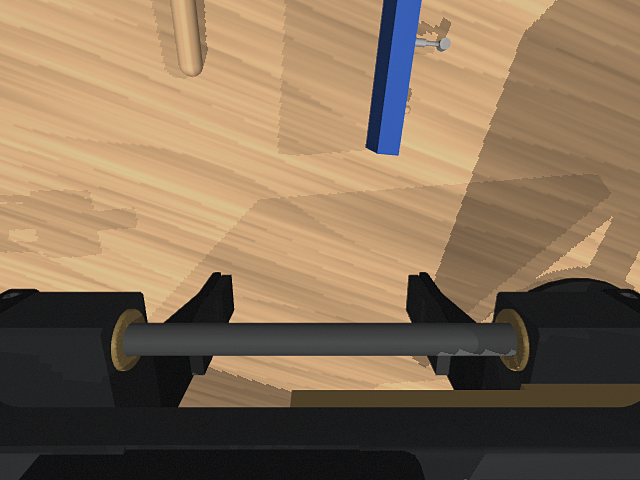

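The side and top views show the brown leg at about (318,237) in top, with its bolt pointing left. The riser's open cam is at (246,219), the dish at (160,226), and the blue legs are decoys. I'll zoom in next.

```bash
cat > h.py <<'E'
import numpy as np, cv2
from bench import r
def bp(c,u,v,z):
    T=np.array(c["camera_from_world"]);R=T[:3,:3];o=-R.T@T[:3,3]
    d=R.T@np.array([(u-c["cx"])/c["fx"],(v-c["cy"])/c["fy"],1]); return o+d*(z-o[2])/d[2]
def pj(c,p):
    T=np.array(c["camera_from_world"]);q=T[:3,:3]@np.array(p)+T[:3,3]
    return np.array([c["fx"]*q[0]/q[2]+c["cx"],c["fy"]*q[1]/q[2]+c["cy"]])
E
python3 - <<'E'
import cv2
a=cv2.imread("pics/top0.png")
cv2.imwrite("pics/z1.png",cv2.resize(a[140:290,60:335],None,fx=2.9,fy=2.9,interpolation=cv2.INTER_CUBIC)[:, :800])
cv2.imwrite("pics/z2.png",cv2.resize(a[175:290,215:335],None,fx=5,fy=5,interpolation=cv2.INTER_CUBIC))
a=cv2.imread("pics/side0.png")
cv2.imwrite("pics/z3.png",cv2.resize(a[205:305,210:360],None,fx=5,fy=5,interpolation=cv2.INTER_CUBIC))
E
```

```text
(no output)
```

View pics/z1.png

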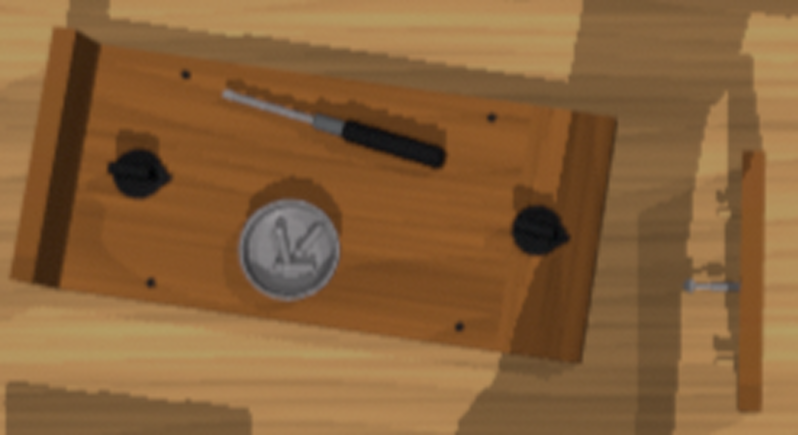

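View pics/z2.png

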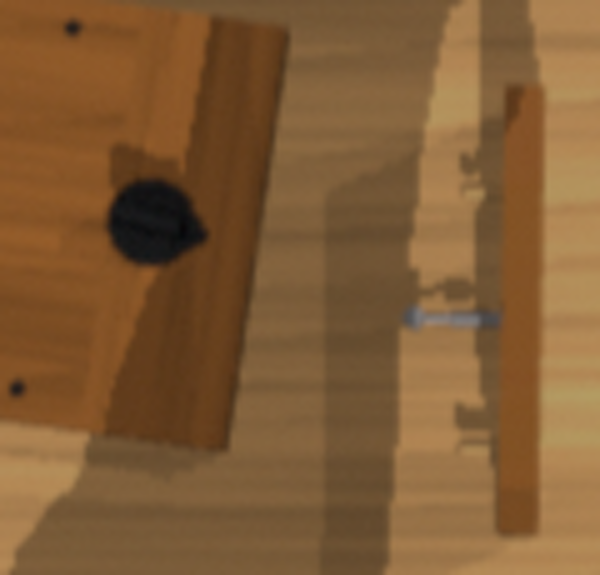

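View pics/z3.png

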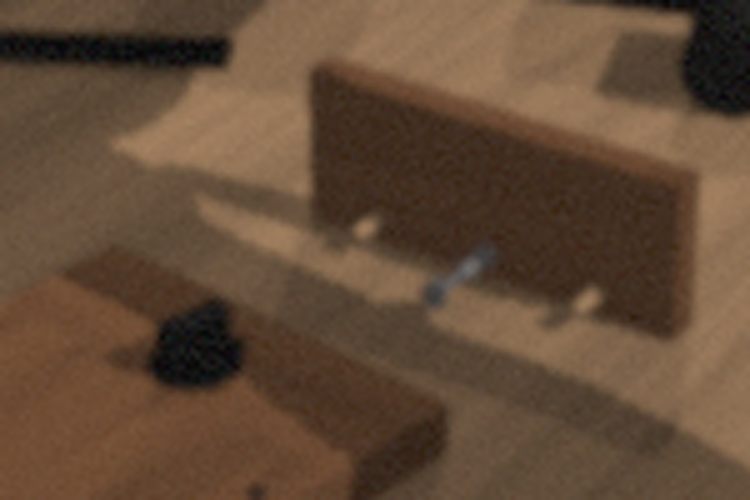

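Run:
```python
from h import *
c=r.camera("top")
Z=lambda x,y,z:bp(c,215+(x+.5)/5-.5,175+(y+.5)/5-.5,z)[:2]
a,b=Z(288,28,.025),Z(227,450,.025)
print("edge",a,b,(a+b)/2,np.linalg.norm(a-b),np.arctan2(*(b-a)[::-1]))
l=[Z(*p,.08) for p in((505,88),(545,85),(537,535),(498,533))]
print("leg",l,np.mean(l,0))
d=(l[3]+l[2]-l[0]-l[1])/2;print(np.linalg.norm(d),np.arctan2(d[1],d[0]))
print("wing",Z(153,222,.05),"head",Z(412,318,.0125))
```

```text
edge [ 0.64456673 -0.0137148 ] [0.44779215 0.01319432] [ 5.46179439e-01 -2.60238118e-04] 0.1986059786411198 3.0056846763679665
leg [array([ 0.60766807, -0.11499174]), array([ 0.60902288, -0.13288581]), array([ 0.40812404, -0.12929785]), array([ 0.40898596, -0.11204877])] [ 0.50845024 -0.12230604]
0.19981715334556216 3.125249667772602
wing [0.55072001 0.04550983] head [ 0.50997405 -0.07157151]
```

```bash
python3 -m jog '[[3.1,-2.4,0,0,0,0.025,1],[3.1,-2.4,0,0,0,0.025,1],[3.1,-2.4,0,0,0,0.025,1],[3.1,-2.4,0,0,0,0.025,1],[3.1,-2.4,0,0,0,0.025,1],[3.1,-2.4,0,0,0,0.025,1],[3.1,-2.4,0,0,0,0.025,1],[3.1,-2.4,0,0,0,0.025,1],[3.1,-2.4,0,0,0,0.025,1],[3.1,-2.4,0,0,0,0.025,1],[3.1,-2.4,0,0,0,0.025,1],[3.1,-2.4,0,0,0,0.025,1],[0,0,0,0,0,0.03,1],[0,0,0,0,0,0.03,1],[0,0,0,0,0,0,1]]'
cat > look.py <<'E'
import sys
from h import *
n=sys.argv[1]
c=r.camera("wrist");cv2.imwrite(f"pics/{n}.png",c["frame"][:,:,::-1])
import pickle;pickle.dump(c,open(f"pics/{n}.pkl","wb"))
s=r.read_state();q=s["eef_rot"]
from scipy.spatial.transform import Rotation as Ro
R=Ro.from_quat(q).as_matrix();print(s["time"],s["ee_pos"],"yaw",np.arctan2(R[1,0],R[0,0]),"z",R[:,2],s["joint_positions"],s["ft_force"],s["torque"],s["width"])
T=c["camera_from_world"];T=np.array(T);print("cam",-T[:3,:3].T@T[:3,3],T[2,:3])
E
python3 look.py w1
```

```text
time: 3.72
ee_pos: [0.5141, -0.2324, 0.2336]
eef_rot: [1.0, -0.009, -0.0, 0.0]
ft_force: [-0.7, -0.9, -0.3]
width: 0.0871
3.775 [ 0.51421645 -0.23224395  0.23364982] yaw -0.01676998816225638 z [-8.69668477e-05 -5.16566983e-04 -9.99999863e-01] [ 0.65466069  0.22124961 -0.36142727  1.6105585   0.08063775  1.32435979
 -1.30595196] [-0.0567037   0.38037421  0.51781885] [ 0.01071577 -0.00780433  0.03018121] 0.08654813435832187
cam [ 0.59528356 -0.23433317  0.38288987] [-0.29432277  0.00307902 -0.95570112]
```

View pics/w1.png

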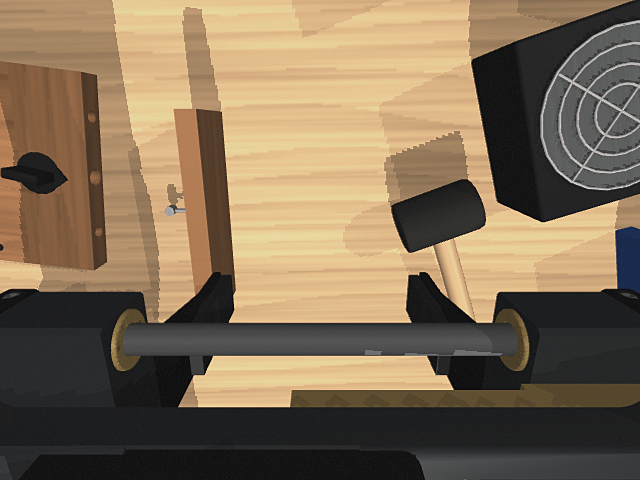

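The wrist view shows the edge holes at roughly (92,118), (97,178) and (100,232), the bolt head at (170,211) and the leg's top face. I'll shift for a view centred on the joint.

```bash
python3 -m jog '[[-1,-3.4,0,0,0,0,1],[-1,-3.4,0,0,0,0,1],[-1,-3.4,0,0,0,0,1],[-1,-3.4,0,0,0,0,1],[-1,-3.4,0,0,0,0,1],[0,0,0,0,0,0,1],[0,0,0,0,0,0,1]]'
python3 look.py w2; python3 -c "
import cv2
a=cv2.imread('pics/w2.png');cv2.imwrite('pics/w2z.png',cv2.resize(a[0:300,120:520],None,fx=2,fy=2,interpolation=cv2.INTER_CUBIC))"
```

```text
time: 4.65
ee_pos: [0.4675, -0.0615, 0.2337]
eef_rot: [1.0, -0.008, 0.0, 0.0]
ft_force: [0.3, -0.2, -0.6]
width: 0.0873
4.7 [ 0.46750118 -0.06172002  0.23360193] yaw -0.01686010478974545 z [ 2.03084873e-04 -4.28518530e-04 -9.99999888e-01] [ 0.52446005  0.01923627 -0.49116623  1.82663623  0.00985909  1.29778907
 -1.55694207] [ 0.79780398  0.27143977 -0.14960105] [-0.00132609  0.03060671 -0.02769648] 0.08698785992631515
cam [ 0.54851375 -0.06336608  0.38304494] [-0.29373101  0.00262827 -0.9558845 ]
```

View pics/w2z.png

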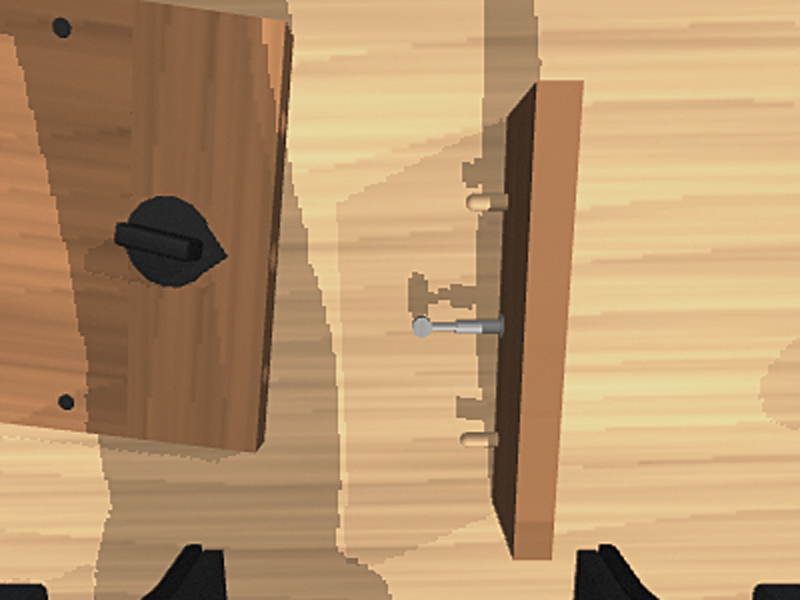

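The view shows the board edge corners at zoomed px (290,21) and (258,451), the cam beak at (227,257), and the leg's top corners and bolt head at (422,326).

Run:
```python
from h import *
import pickle
c=pickle.load(open("pics/w2.pkl","rb"))
Z=lambda x,y,z:bp(c,120+(x+.5)/2-.5,(y+.5)/2-.5,z)[:2]
a,b=Z(288,22,.025),Z(258,451,.025);d=a-b
yr=np.arctan2(d[1],d[0]);print("edge",a,b,(a+b)/2,np.linalg.norm(d),yr)
l=[Z(*p,.08) for p in((538,80),(583,81),(552,560),(515,559))]
d=(l[0]+l[1]-l[2]-l[3])/2;yl=np.arctan2(d[1],d[0])
print("leg",l,np.mean(l,0),np.linalg.norm(d),yl)
print("bottom face",Z(506,117,0),Z(491,502,0))
print("head",Z(422,326,.0175))
cam=Z(168,241,.027);bk=Z(227,257,.027);print("cam",cam,bk,np.linalg.norm(bk-cam),np.arctan2(*(bk-cam)[::-1])+np.pi/2)
w=(Z(120,234,.051)+Z(197,249,.051))/2;print("wing",w)
y=np.array([-np.sin(yr),np.cos(yr)]);e=(a+b)/2
print("edge from cam",cam-.048*y,"leg target",e-.009*y)
```

```text
edge [ 0.64309744 -0.01646916] [0.44761014 0.01112516] [ 0.54535379 -0.002672  ] 0.19742525568113825 -0.14023009090898803
leg [array([ 0.60779203, -0.11743568]), array([ 0.60719174, -0.13455978]), array([ 0.40867733, -0.13209057]), array([ 0.40946166, -0.11499321])] [ 0.50828069 -0.12476981] 0.1984375901400046 -0.01237621704343083
bottom face [ 0.60749503 -0.11679262] [ 0.40831932 -0.11385256]
head [ 0.50956949 -0.07471415]
cam [0.55225078 0.04573117] [0.54454158 0.01840662] 0.028391245081135226 -0.2749869133527114
wing [0.55184298 0.04254759]
edge from cam [ 0.54554178 -0.00179766] leg target [ 0.54409585 -0.01158366]
```

```bash
python3 -m jog '[[1.05,1.55,1,0,0,0,1],[1.05,1.55,1,0,0,0,1],[1.05,1.55,1,0,0,0,1],[1.03,1.58,1,0,0,0,1],[0,0,2.5,0,0,0,1],[0,0,2.5,0,0,0,1],[0,0,2.5,0,0,0,1],[0,0,2.5,0,0,0,1],[0,0,2,0,0,0,1],[0,0,1.5,0,0,0,1],[0,0,0.6,0,0,0,1],[0,0,0,0,0,0,1]]'
```

```text
time: 6.2
ee_pos: [0.5085, -0.1235, 0.0525]
eef_rot: [1.0, -0.008, -0.0, -0.0]
ft_force: [0.6, -0.1, 0.2]
width: 0.0869
```

```bash
python3 look.py w3;  python3 - <<'E'
from h import *
c=r.camera("side");cv2.imwrite("pics/s3.png",cv2.resize(c["frame"][100:340,180:500,::-1],None,fx=2.5,fy=2.5))
E
```

```text
6.25 [ 0.50874348 -0.12348129  0.05295697] yaw -0.015097722808972635 z [ 6.45016049e-04 -2.37838792e-04 -9.99999764e-01] [ 0.52633342  0.32679687 -0.42775742  1.90156976  0.16504344  0.94669589
 -1.56409651] [ 1.24874901  0.42833259 -0.02643238] [ 0.01661723 -0.02047954  0.01258189] 0.08717152738006374
cam [ 0.58960536 -0.12532188  0.2017523 ] [-0.29426274  0.00305749 -0.95571967]
```

View pics/w3.png

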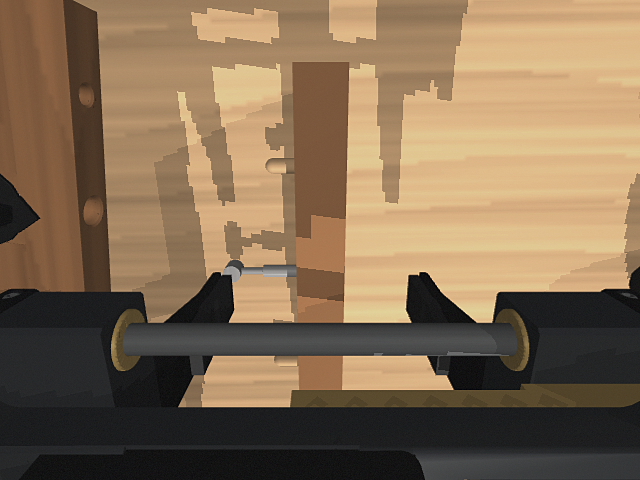

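View pics/s3.png

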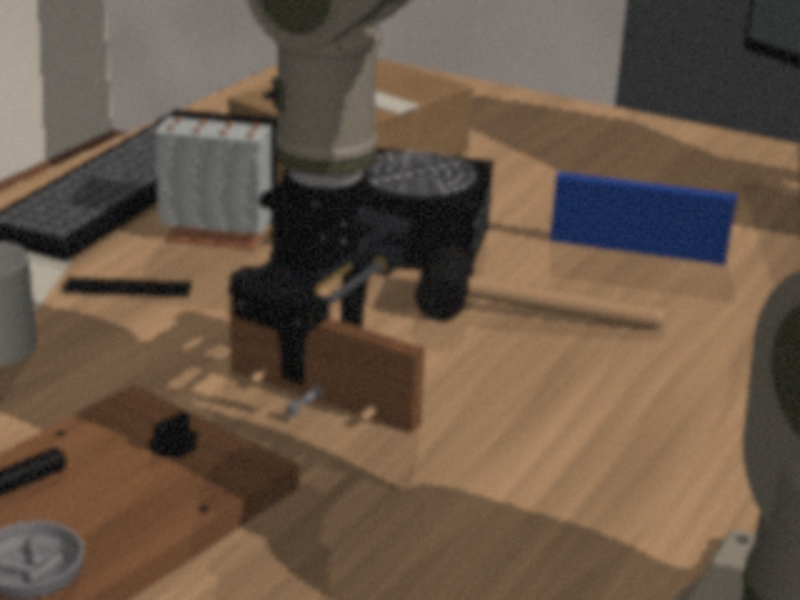

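The leg is centred between the open jaws, with its top at x px 295–348. I'll close on it.

```bash
python3 -m jog '[[0,0,0,0,0,0,-0.3],[0,0,0,0,0,0,-0.8],[0,0,0,0,0,0,-1],[0,0,0,0,0,0,-1],[0,0,0,0,0,0,-1],[0,0,0,0,0,0,-1]]' 25; python3 look.py w4
```

```text
time: 7.05
ee_pos: [0.5083, -0.1234, 0.0525]
eef_rot: [1.0, -0.008, -0.0, 0.0]
ft_force: [0.1, 0.1, 0.6]
width: 0.0351
7.1 [ 0.5083278  -0.123371    0.05254714] yaw -0.015228892050005232 z [ 2.42734804e-05 -7.52459169e-05 -9.99999997e-01] [ 0.52631531  0.32698104 -0.42773203  1.90237518  0.16505599  0.94636039
 -1.56433635] [-0.05471062  0.84500943  0.10294364] [ 0.03601491 -0.0039208   0.01133973] 0.030704777169410717
cam [ 0.58946145 -0.12520813  0.20183397] [-0.29412774  0.00292885 -0.95576163]
```

View pics/w4.png

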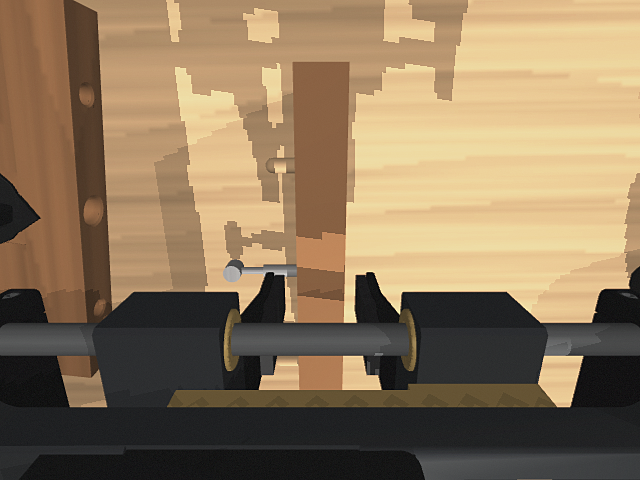

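The fingers are still closing. The edge holes show at (86,95), (93,211) and (101,307).

```bash
python3 -m jog '[[0,0,0,0,0,0,-1],[0,0,0,0,0,0,-1],[0,0,0,0,0,0,-1],[0,0,0,0,0,0,-1]]' 25; python3 look.py w5
python3 - <<'E'
from h import *
import pickle
c=pickle.load(open("pics/w5.pkl","rb"))
cv2.imwrite("pics/w5z.png",cv2.resize(c["frame"][:320,60:360,::-1],None,fx=2,fy=2,interpolation=cv2.INTER_CUBIC)[:600])
E
```

```text
time: 7.6
ee_pos: [0.5083, -0.1234, 0.0525]
eef_rot: [1.0, -0.008, 0.0, 0.0]
ft_force: [0.0, 0.4, -0.6]
width: 0.0176
7.65 [ 0.50833104 -0.1234022   0.05253882] yaw -0.015253179525155687 z [ 2.82585977e-05 -1.09110556e-04 -9.99999994e-01] [ 0.52631832  0.32700109 -0.42769688  1.90236587  0.16509629  0.94634184
 -1.56434667] [ 0.05291428 -0.09944875 -0.61204201] [ 0.02652447 -0.06421529 -0.00859014] 0.017951820434588928
cam [ 0.58945564 -0.12522853  0.20182103] [-0.2941239   0.00291673 -0.95576285]
```

View pics/w5z.png

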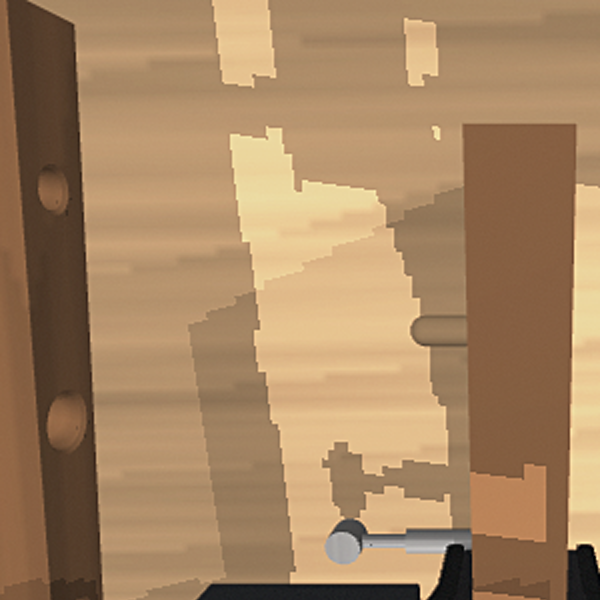

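Run:
```python
from h import *
import pickle
c=pickle.load(open("pics/w5.pkl","rb"))
Z=lambda x,y,z:bp(c,60+(x+.5)/2-.5,(y+.5)/2-.5,z)[:2]
h1,h0=Z(53,189,.0125),Z(66,420,.0125);d=h1-h0
print("holes",h1,h0,np.linalg.norm(d),np.arctan2(d[1],d[0]))
print("bottom edge",Z(75,30,0),Z(102,580,0),np.arctan2(*(Z(75,30,0)-Z(102,580,0))[::-1]))
b=Z(344,546,.0175);dw=Z(411,331,.0125);print("bolt",b,"dowel tip",dw,Z(440,331,.0125))
l=[Z(463,124,.08),Z(576,124,.08)];print(l)
print("side",Z(463,124,.08),Z(472,500,.08))
```

```text
holes [ 0.60438513 -0.01042338] [ 0.54595911 -0.00188251] 0.05904698408116578 -0.14515451337256674
bottom edge [ 0.64208457 -0.01589901] [0.49220258 0.0053272 ] -0.14068395030017175
bolt [ 0.51001277 -0.0753333 ] dowel tip [ 0.56842598 -0.09676254] [ 0.56831477 -0.10434107]
[array([ 0.60755095, -0.11685745]), array([ 0.60730012, -0.13439174])]
side [ 0.60755095 -0.11685745] [ 0.5455941  -0.11613984]
```

```bash
python3 -m jog '[[0,0,0,0,0,0.03,-1],[0,0,0,0,0,0.03,-1],[0,0,0,0,0,0.03,-1],[0,0,0,0,0,0.037,-1],[0.48,-1,0,0,0,0,-1],[0.48,-1,0,0,0,0,-1],[0.48,-1,0,0,0,0,-1],[0.48,-1,0,0,0,0,-1],[0,-1,0,0,0,0,-1],[0,-0.9,0,0,0,0,-1],[0,0,0,0,0,0,-1],[0,0,0,0,0,0,-1]]'; python3 look.py w6
python3 - <<'E'
from h import *
import pickle
c=pickle.load(open("pics/w6.pkl","rb"))
cv2.imwrite("pics/w6z.png",cv2.resize(c["frame"][:320,60:360,::-1],None,fx=2,fy=2,interpolation=cv2.INTER_CUBIC)[:600])
E
```

```text
time: 9.15
ee_pos: [0.5356, -0.0677, 0.0525]
eef_rot: [0.997, -0.071, -0.0, -0.0]
ft_force: [-0.3, 1.3, -1.4]
width: 0.0182
9.2 [ 0.53560079 -0.06785397  0.05252874] yaw -0.14251986528230465 z [-3.08733482e-05 -2.93598256e-05 -9.99999999e-01] [ 0.41211899  0.36054035 -0.4300259   1.85930671  0.18056232  0.95988819
 -1.81092688] [ 0.45211589  0.57204906 -1.34089938] [0.23324826 0.03748884 0.00937382] 0.018042474503906083
cam [ 0.61594374 -0.07976534  0.20182613] [-0.29122969  0.04033489 -0.95580247]
```

View pics/w6z.png

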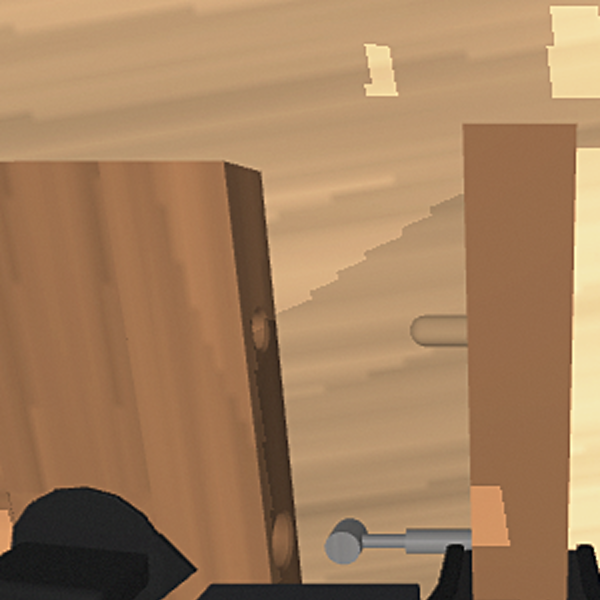

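Run:
```python
from h import *
import pickle
c=pickle.load(open("pics/w6.pkl","rb"))
s=r.read_state();from scipy.spatial.transform import Rotation as Ro
R=Ro.from_quat(s["eef_rot"]).as_matrix()
Z=lambda x,y,z:(R.T@(bp(c,60+(x+.5)/2-.5,(y+.5)/2-.5,z)-s["ee_pos"]))[:2]
h1,h0=Z(261,330,.0125),Z(283,540,.0125)
print("holes",h1,h0,h1-h0)
e=Z(262,172,.025),Z(225,161,.025),Z(262,172,0),Z(300,584,0),Z(239,280,.025),Z(225,161,.025)
print("edge",e, "slope bottom",e[2]-e[3])
print("dowel",Z(411,331,.0125),Z(440,331,.0125),"head",Z(344,546,.0175),"legend",Z(463,124,.08),Z(576,124,.08))
```

```text
holes [ 0.05999718 -0.06697106] [ 0.00070527 -0.06692317] [ 5.92919077e-02 -4.78967387e-05]
edge (array([ 0.09721981, -0.05853001]), array([ 0.0995437 , -0.06673036]), array([ 0.09948242, -0.06685935]), array([-0.01937394, -0.06750944]), array([ 0.07321552, -0.06654023]), array([ 0.0995437 , -0.06673036])) slope bottom [0.11885635 0.00065008]
dowel [ 0.05977513 -0.02780329] [ 0.05978217 -0.02022339] head [ 0.00103295 -0.04831911] legend [ 0.09919993 -0.00830138] [0.09922159 0.00923577]
```

The dowel and hole line up within about 0.3 mm in the tool frame, with about 58 mm gap. I'll insert in stages.

```bash
python3 -m jog '[[0,-0.6,0,0,0,0,-1],[0,-0.6,0,0,0,0,-1],[0,-0.6,0,0,0,0,-1],[0,-0.6,0,0,0,0,-1],[0,-0.6,0,0,0,0,-1],[0,-0.6,0,0,0,0,-1],[0,0,0,0,0,0,-1]]'; python3 look.py w7
```

```text
time: 10.07
ee_pos: [0.5409, -0.031, 0.0525]
eef_rot: [0.998, -0.071, 0.0, -0.0]
ft_force: [-1.6, 0.3, -1.6]
width: 0.0178
10.125 [ 0.54087079 -0.03142301  0.05254431] yaw -0.1414747589269811 z [ 1.26606041e-04  3.97852783e-04 -9.99999913e-01] [ 0.35731307  0.36664948 -0.44584061  1.85379567  0.18902359  0.9625662
 -1.8834815 ] [ 0.71207542  0.61979051 -1.36772294] [ 0.3451515   0.04079153 -0.04520095] 0.017630837558401318
cam [ 0.62120031 -0.04316838  0.20182941] [-0.29115642  0.04049929 -0.95581784]
```

View pics/w7.png

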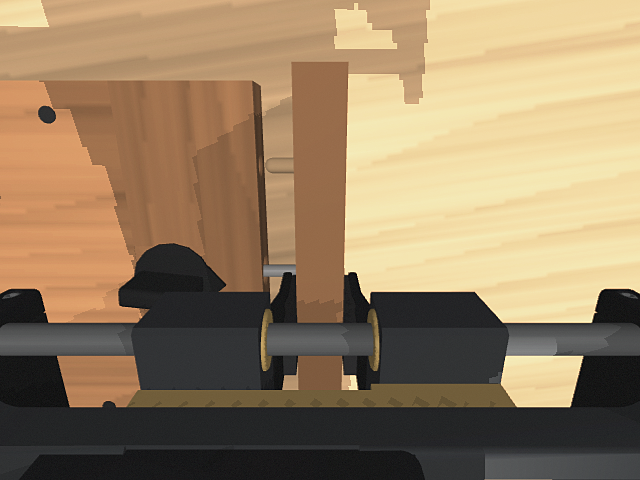

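The bolt has entered and the dowel is at its hole's mouth, with no resistance so far.

```bash
python3 -m jog '[[0,-0.4,0,0,0,0,-1],[0,-0.4,0,0,0,0,-1],[0,-0.4,0,0,0,0,-1],[0,-0.3,0,0,0,0,-1],[0,0,0,0,0,0,-1]]';  python3 -m jog '[[0,-0.2,0,0,0,0,-1],[0,0,0,0,0,0,-1]]'; python3 look.py w8
```

```text
time: 10.75
ee_pos: [0.543, -0.0166, 0.0525]
eef_rot: [0.997, -0.071, 0.0, -0.0]
ft_force: [0.4, 1.4, -2.2]
width: 0.0176
time: 11.0
ee_pos: [0.5432, -0.0151, 0.0525]
eef_rot: [0.997, -0.071, 0.0, -0.0]
ft_force: [-0.0, 0.1, -1.8]
width: 0.0179
11.05 [ 0.54323675 -0.01507765  0.05253536] yaw -0.14209201652307063 z [ 6.71675407e-05  7.84085504e-05 -9.99999995e-01] [ 0.33174969  0.37099982 -0.45223164  1.84918408  0.19389439  0.96462673
 -1.91768072] [ 0.14288052  1.07190912 -1.62760845] [ 0.11400107 -0.00076662 -0.0381578 ] 0.01771046734813884
cam [ 0.62354775 -0.02721984  0.20183915] [-0.29116007  0.04028074 -0.95582597]
```

View pics/w8.png

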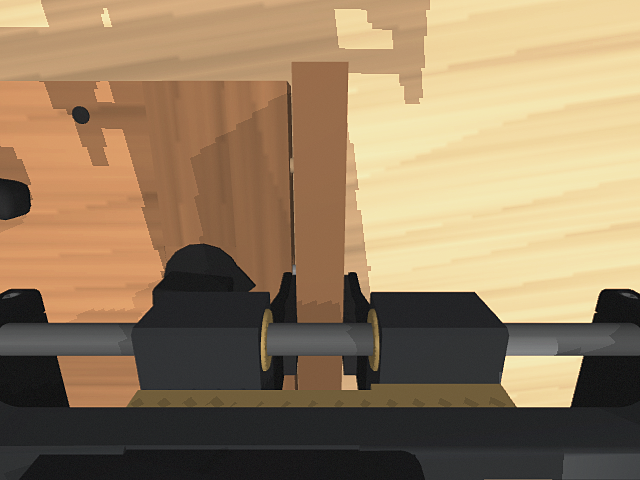

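```bash
for i in 1 ; do python3 -m jog '[[0,-0.1,0,0,0,0,-1],[0,0,0,0,0,0,-1]]';  python3 -m jog '[[0,-0.1,0,0,0,0,-1],[0,0,0,0,0,0,-1]]';python3 -m jog '[[0,-0.1,0,0,0,0,-1],[0,0,0,0,0,0,-1]]'; done
```

```text
time: 11.3
ee_pos: [0.5434, -0.0142, 0.0525]
eef_rot: [0.997, -0.071, 0.0, 0.0]
ft_force: [0.0, 0.4, -2.0]
width: 0.018
time: 11.55
ee_pos: [0.5435, -0.0131, 0.0525]
eef_rot: [0.997, -0.071, 0.0, -0.0]
ft_force: [-0.0, -0.7, -1.1]
width: 0.0178
time: 11.8
ee_pos: [0.5437, -0.0121, 0.0526]
eef_rot: [0.997, -0.071, 0.0, -0.0]
ft_force: [-0.5, 0.1, -0.8]
width: 0.0183
```

```bash
python3 -m jog '[[0,-0.05,0,0,0,0,-1],[0,0,0,0,0,0,-1]]';  python3 -m jog '[[0,-0.05,0,0,0,0,-1],[0,0,0,0,0,0,-1]]';python3 -m jog '[[0,-0.05,0,0,0,0,-1],[0,0,0,0,0,0,-1]]'; python3 look.py w9; python3 -c "
import cv2
a=cv2.imread('pics/w9.png');cv2.imwrite('pics/w9z.png',cv2.resize(a[60:290,240:380],None,fx=4,fy=4,interpolation=cv2.INTER_CUBIC)[:600])"
```

```text
time: 12.05
ee_pos: [0.5438, -0.0117, 0.0526]
eef_rot: [0.997, -0.071, 0.0, 0.0]
ft_force: [0.5, -0.3, -0.4]
width: 0.0181
time: 12.3
ee_pos: [0.5438, -0.0112, 0.0526]
eef_rot: [0.997, -0.071, 0.0, 0.0]
ft_force: [-0.9, -0.5, -2.0]
width: 0.0179
time: 12.55
ee_pos: [0.5438, -0.011, 0.0525]
eef_rot: [0.997, -0.071, -0.0, 0.0]
ft_force: [-0.7, -1.7, -0.9]
width: 0.0179
12.6 [ 0.54384031 -0.01103949  0.05254592] yaw -0.14235455395799523 z [-2.68979808e-05 -4.00629832e-04 -9.99999919e-01] [ 0.32500078  0.37226424 -0.45360416  1.8477324   0.1955543   0.96541286
 -1.92668537] [-0.26724401 -1.89295714 -0.61571921] [-0.52883384  0.0853747   0.00096785] 0.01754037536324872
cam [ 0.62415696 -0.0231211   0.20184509] [-0.29125192  0.03990869 -0.95581359]
```

View pics/w9z.png

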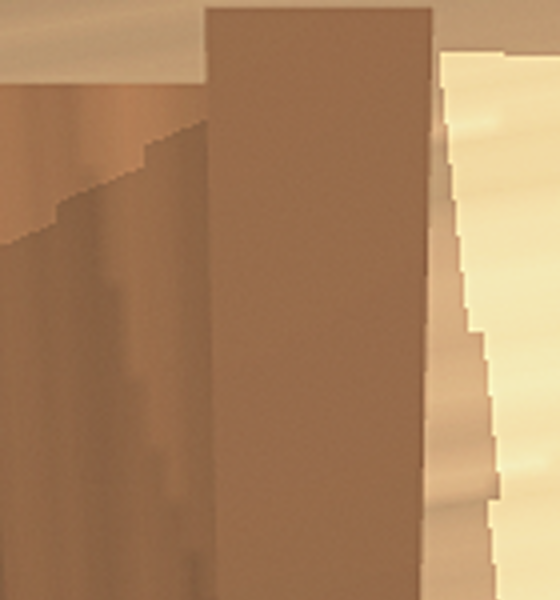

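Resistance begins at TCP y ≈ -0.0110, where the gap is an estimated 2.4 mm. I'll press slightly more to be sure it's seated.

```bash
python3 -m jog '[[0,-0.05,0,0,0,0,-1],[0,0,0,0,0,0,-1]]';  python3 -m jog '[[0,-0.05,0,0,0,0,-1],[0,0,0,0,0,0,-1]]'
python3 - <<'E'
from h import *
s=r.read_state();print(s["ft_force"],s["torque"],s["ee_pos"])
E
```

```text
time: 12.85
ee_pos: [0.5439, -0.0108, 0.0525]
eef_rot: [0.997, -0.071, -0.0, 0.0]
ft_force: [-0.6, -4.6, 1.3]
width: 0.0179
time: 13.1
ee_pos: [0.5439, -0.0108, 0.0525]
eef_rot: [0.997, -0.071, -0.0, 0.001]
ft_force: [-1.7, -6.2, 1.8]
width: 0.0179
[-1.65433453 -6.20111743  1.8076879 ] [-1.53776316  0.2675757   0.06477866] [ 0.54387296 -0.01076299  0.05254306]
```

```bash
python3 -m jog '[[0,-0.03,0,0,0,0,-1],[0,0,0,0,0,0,-1],[0,0.1,0,0,0,0,-1],[0,0,0,0,0,0,-1],[0,0,0,0,0,0,-0.35],[0,0,0,0,0,0,-0.35],[0,0,0,0,0,0,-0.35],[0,0,0,0,0,0,-0.35]]';python3 look.py w10; python3 -c "
import cv2
a=cv2.imread('pics/w10.png');cv2.imwrite('pics/w10z.png',cv2.resize(a[60:290,140:420],None,fx=2.6,fy=2.6,interpolation=cv2.INTER_CUBIC)[:600])"
```

```text
time: 14.1
ee_pos: [0.544, -0.0101, 0.0526]
eef_rot: [0.997, -0.071, 0.0, -0.0]
ft_force: [0.5, -0.8, 0.0]
width: 0.028
14.15 [ 0.54391437 -0.01024879  0.05254119] yaw -0.14205515572443225 z [ 6.02680247e-05  1.63717411e-04 -9.99999985e-01] [ 0.32432791  0.3724209  -0.45412471  1.84762715  0.1951874   0.96527388
 -1.92731813] [-0.01849336 -0.00984677  1.00560826] [0.00913111 0.05479597 0.03790466] 0.027887048996395956
cam [ 0.62425594 -0.0222875   0.20187712] [-0.29107983  0.04037573 -0.9558464 ]
```

View pics/w10z.png

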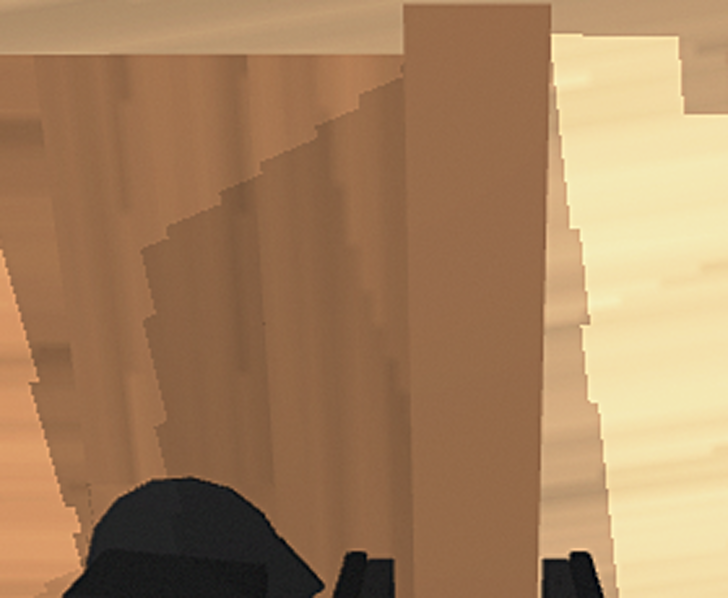

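The leg is seated with the jaws open around it. I'll lift, turn to line up with the wing and hover over the cam.

```bash
python3 -m jog '[[0,0,-1,0,0,0,-0.35],[0,0,-2,0,0,0,-0.35],[0,0,-3,0,0,0,-0.35],[0,0,-3,0,0,0,0],[0,0,-3,0,0,0,0],[0,0,0,0,0,-0.18,0],[0,0,0,0,0,-0.18,0],[0,0,0,0,0,-0.18,0],[0,0,0,0,0,-0.18,0],[0,0,0,0,0,-0.18,0],[0,0,0,0,0,-0.18,0],[0,0,0,0,0,-0.18,0],[0,0,0,0,0,-0.18,0],[1.6,-0.2,0,0,0,0,0],[1.6,-0.2,0,0,0,0,0],[1.6,-0.2,0,0,0,0,0],[1,-0.16,0,0,0,0,0],[0,0,0,0,0,0,0]]' 12;python3 look.py w11
```

```text
time: 16.4
ee_pos: [0.5522, 0.0487, 0.1725]
eef_rot: [0.796, 0.605, 0.0, -0.0]
ft_force: [-0.5, -0.5, -0.2]
width: 0.0436
16.45 [0.55220078 0.04769865 0.17245699] yaw 1.2980002467958371 z [-1.73400324e-04 -1.52474212e-04 -9.99999973e-01] [ 0.4095744   0.29130668 -0.67642901  1.70228213  0.19304405  1.21598104
 -0.58658742] [-0.34518208  0.03577195 -0.16547523] [-0.0597296  -0.09281962  0.010829  ] 0.043478798204940994
cam [0.57391773 0.12624816 0.32182723] [-0.07854579 -0.2848668  -0.95534364]
```

View pics/w11.png

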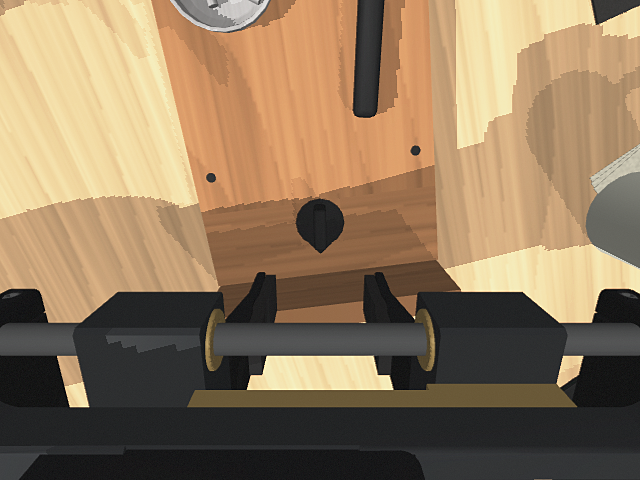

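The cam is centred at (320,222), with its beak pointing straight down the image. The fitted leg is just below it.

Run:
```python
from h import *
import pickle
c=pickle.load(open("pics/w11.pkl","rb"))
s=r.read_state();from scipy.spatial.transform import Rotation as Ro
R=Ro.from_quat(s["eef_rot"]).as_matrix()
Z=lambda x,y,z:(R.T@(bp(c,x,y,z)-s["ee_pos"]))[:2]
print("disc",Z(320,222,.027),"tip",Z(320,253,.027),"wing top",Z(320,203,.051),Z(319.5,229,.051))
cv2.imwrite("pics/w11z.png",cv2.resize(c["frame"][150:320,190:480,::-1],None,fx=2.7,fy=2.7,interpolation=cv2.INTER_CUBIC))
```

```text
disc [-0.00024016  0.00041742] tip [-0.02845026  0.00047512] wing top [0.02162483 0.00033049] [ 6.79940269e-04 -2.12773171e-05]
```

View pics/w11z.png

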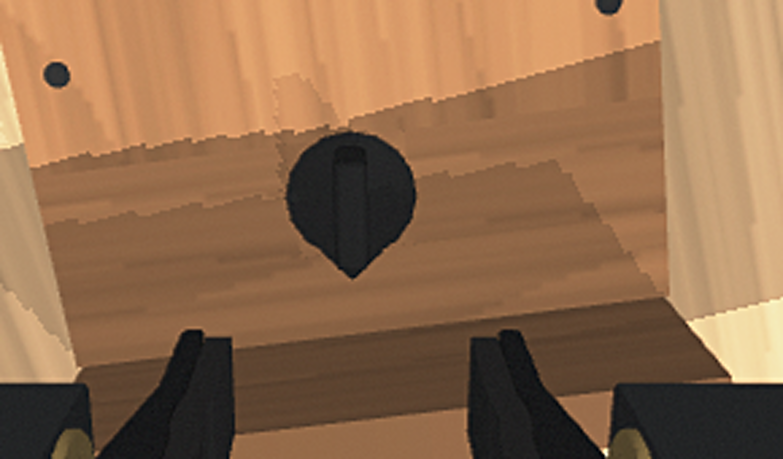

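```bash
python3 -m jog '[[0,0.03,3,0,0,0,0],[0,0,3,0,0,0,0],[0,0,3,0,0,0,0],[0,0,2,0,0,0,0],[0,0,1.5,0,0,0,0],[0,0,0.5,0,0,0,0],[0,0,0,0,0,0,-0.5],[0,0,0,0,0,0,-1],[0,0,0,0,0,0,-1],[0,0,0,0,0,0,-1],[0,0,0,0,0,0,-1],[0,0,0,0,0,0,-1]]' 12;python3 look.py w12
```

```text
time: 17.95
ee_pos: [0.552, 0.0476, 0.0428]
eef_rot: [0.797, 0.604, -0.0, -0.0]
ft_force: [-4.5, 0.7, 5.6]
width: 0.0104
18.0 [0.5520469  0.04755609 0.04279583] yaw 1.2979590487456185 z [-8.59916609e-04 -2.26249860e-04 -9.99999605e-01] [ 0.35913477  0.4441178  -0.6298105   1.81906636  0.30986432  0.97913709
 -0.67271138] [-3.37491683  0.19227786  6.25777796] [ 0.00856187  1.00373293 -0.05394743] 0.00976859338437805
cam [0.57398837 0.1251812  0.19204642] [-0.07959818 -0.285185   -0.95516158]
```

View pics/w12.png

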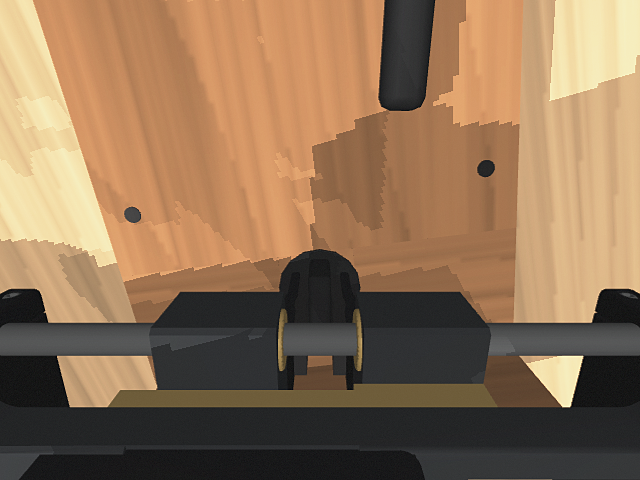

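```bash
python3 -m jog '[[0,-0.03,-0.05,0,0,0,-1],[0,0,0,0,0,0,-1]]'; python3 -c "
from bench import r
s=r.read_state();print(s['ft_force'],s['torque'],s['width'])"; python3 -m jog '[[0,0,0,0,0,0.05,-1],[0,0,0,0,0,0.05,-1],[0,0,0,0,0,0.05,-1],[0,0,0,0,0,0.05,-1],[0,0,0,0,0,0,-1]]'; python3 -c "
from bench import r
s=r.read_state();print(s['ft_force'],s['torque'],s['width'])"
```

```text
time: 18.25
ee_pos: [0.552, 0.0476, 0.0428]
eef_rot: [0.797, 0.604, -0.0, -0.0]
ft_force: [-1.3, 0.6, -1.4]
width: 0.0101
[-1.28949473  0.64318747 -1.40358351] [ 0.18904215  0.22776326 -0.02833251] 0.010100113200192802
time: 18.88
ee_pos: [0.552, 0.0476, 0.0428]
eef_rot: [0.853, 0.522, -0.0, -0.0]
ft_force: [-2.4, 1.7, -1.4]
width: 0.0095
[-2.36537222  1.6876402  -1.44908954] [ 0.2373232   0.2935599  -0.06182819] 0.009502272396381524
```

```bash
python3 -m jog '[[0,0,0,0,0,0.1,-1],[0,0,0,0,0,0.1,-1],[0,0,0,0,0,0.1,-1],[0,0,0,0,0,0.1,-1],[0,0,0,0,0,0.1,-1]]'; python3 -c "
from bench import r
s=r.read_state();print(s['ft_force'],s['torque'],s['width'],s['joint_positions'][6])"; python3 -m jog '[[0,0,0,0,0,0.1,-1],[0,0,0,0,0,0.1,-1],[0,0,0,0,0,0.1,-1],[0,0,0,0,0,0.1,-1]]'; python3 look.py w13
```

```text
time: 19.5
ee_pos: [0.552, 0.0475, 0.0429]
eef_rot: [0.956, 0.294, -0.0, -0.0]
ft_force: [-1.5, 1.5, -1.8]
width: 0.0101
[-1.49180126  1.47415086 -1.78815063] [0.28463798 0.38171688 0.07760591] 0.010090861094631686 -1.3228953678046702
time: 20.0
ee_pos: [0.552, 0.0475, 0.0428]
eef_rot: [0.995, 0.098, -0.0, -0.0]
ft_force: [-2.3, 0.8, -2.1]
width: 0.0098
20.05 [0.55198176 0.04758361 0.04285511] yaw 0.19128019042220692 z [-4.76265291e-04  2.19036637e-05 -9.99999886e-01] [ 0.19566704  0.40228053 -0.42985268  1.82815471  0.20115757  0.95449122
 -1.70044791] [-1.66491124  1.15994494 -2.2642168 ] [ 0.36548115  0.38666296 -0.02525012] 0.010102501494680144
cam [0.6316349  0.06277255 0.19209718] [-0.28893577 -0.05892077 -0.9555336 ]
```

View pics/w13.png

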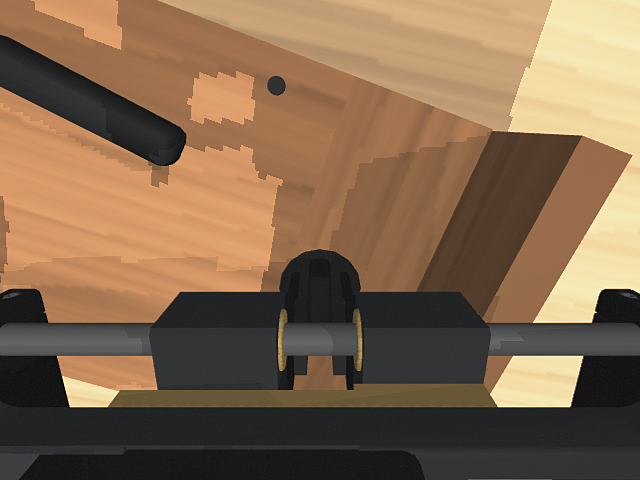

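The wing follows the jaws, 1.1 rad turned so far, with low torque.

```bash
python3 -m jog '[[0,0,0,0,0,0.1,-1],[0,0,0,0,0,0.1,-1],[0,0,0,0,0,0.1,-1]]'; python3 -c "
from bench import r
s=r.read_state();print(s['ft_force'],s['torque'],s['width'],s['joint_positions'][6])"; python3 -m jog '[[0,0,0,0,0,0.1,-1],[0,0,0,0,0,0.1,-1]]'; python3 look.py w14
```

```text
time: 20.42
ee_pos: [0.552, 0.0475, 0.0429]
eef_rot: [0.999, -0.051, -0.0, 0.0]
ft_force: [-1.9, 0.8, -2.3]
width: 0.0099
[-1.91337422  0.79440833 -2.27006474] [0.2326139  0.37221872 0.07913039] 0.00988768607469234 -1.9749227652640666
time: 20.68
ee_pos: [0.552, 0.0475, 0.0428]
eef_rot: [0.989, -0.151, -0.0, 0.0]
ft_force: [-2.2, 1.5, -2.5]
width: 0.0094
20.725 [0.55199834 0.04750419 0.0428342 ] yaw -0.3073100199534147 z [-4.71276907e-04 -1.10141872e-04 -9.99999883e-01] [ 0.12275576  0.38961088 -0.34265228  1.83213041  0.15791715  0.94688326
 -2.16691646] [-2.8450725   1.09993621 -1.80898441] [0.29961501 0.41023663 0.0214199 ] 0.009905866486214023
cam [0.62953199 0.02273421 0.19210504] [-0.28129218  0.0860974  -0.95575203]
```

```bash
python3 -m jog '[[0,0,0,0,0,0,-0.3],[0,0,0,0,0,0,-0.3],[0,0,0,0,0,0,-0.2],[0,0,-1,0,0,0,-0.2],[0,0,-3,0,0,0,-0.2],[0,0,0,0,0,-0.18,-0.2],[0,0,0,0,0,-0.18,-0.2],[0,0,0,0,0,-0.18,-0.2],[0,0,0,0,0,-0.18,-0.2],[0,0,0,0,0,-0.18,-0.2],[0,0,0,0,0,-0.18,-0.2],[0,0,0,0,0,-0.18,-0.2],[0,0,0,0,0,-0.18,-0.2],[0,0,0,0,0,-0.18,-0.2]]'; python3 -m jog '[[0,0,0,0,0,-0.18,-0.2],[0,0,0,0,0,-0.18,-0.2],[0,0,0,0,0,-0.18,-0.2],[0,0,0,0,0,-0.18,-0.2],[0,0,0,0,0,-0.18,-0.2],[0,0,0,0,0,-0.18,-0.2],[0,0,0,0,0,-0.18,-0.2],[0,0,0,0,0,-0.18,-0.2],[0,0,-6,0,0,-0.08,-0.2],[0,0,-2,0,0,0,-0.2],[0,0,0,0,0,0,-0.2]]'; python3 look.py w15
```

```text
time: 22.48
ee_pos: [0.5525, 0.0473, 0.0839]
eef_rot: [0.789, 0.615, 0.0, 0.0]
ft_force: [0.2, -0.1, -0.3]
width: 0.0346
time: 23.85
ee_pos: [0.5532, 0.0473, 0.1648]
eef_rot: [0.152, 0.988, -0.0, 0.002]
ft_force: [0.5, -0.1, 0.3]
width: 0.0348
23.9 [0.55236744 0.04710515 0.16332834] yaw 2.8368477423380574 z [ 9.77620308e-04 -8.65832005e-04 -9.99999147e-01] [ 0.60554257  0.36877329 -0.92977952  1.70455778  0.31327503  1.22540182
  0.86644736] [-0.61221489 -0.89488495 -1.14629202] [ 0.0536828  -0.15006886  0.02017716] 0.03486918949481626
cam [0.47513635 0.07120611 0.31385794] [ 0.28456187 -0.09026746 -0.95439841]
```

View pics/w15.png

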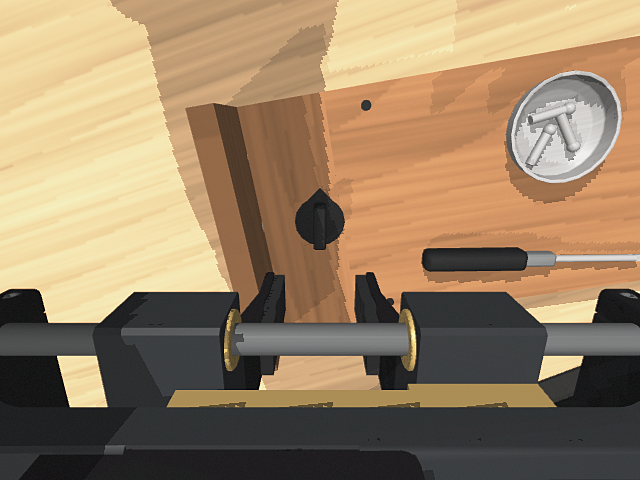

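The wing is upright and aligned with the jaws, and its beak points up the image, a quarter turn clockwise. I'll regrasp.

```bash
python3 -m jog '[[0,0,3,0,0,0,-0.2],[0,0,3,0,0,0,-0.2],[0,0,3,0,0,0,-0.2],[0,0,2,0,0,0,-0.2],[0,0,1,0,0,0,-0.2],[0,0,0,0,0,0,-0.2],[0,0,0,0,0,0,-0.5],[0,0,0,0,0,0,-1],[0,0,0,0,0,0,-1],[0,0,0,0,0,0,-1],[0,0,0,0,0,0,-1]]' 12;python3 look.py w16; python3 -m jog '[[0,0,0,0,0,0.1,-1],[0,0,0,0,0,0.1,-1],[0,0,0,0,0,0.1,-1]]'; python3 -c "
from bench import r
s=r.read_state();print(s['ft_force'],s['torque'],s['width'],s['joint_positions'][6])"
```

```text
time: 25.28
ee_pos: [0.5525, 0.0474, 0.0434]
eef_rot: [0.151, 0.988, -0.0, 0.0]
ft_force: [-1.0, -0.8, 4.8]
width: 0.0098
25.325 [0.55250044 0.04739394 0.04341979] yaw 2.837697528669887 z [ 6.21031125e-04 -2.23943322e-04 -9.99999782e-01] [ 0.53059238  0.51446195 -0.8509363   1.81060777  0.44921861  1.02128058
  0.76923982] [-0.96248682  0.05598517  5.26843401] [-0.04028857  0.03475555 -0.01101834] 0.0100942748004538
cam [0.47483122 0.07111339 0.19264933] [ 0.28208019 -0.08943504 -0.95521314]
time: 25.7
ee_pos: [0.5525, 0.0472, 0.0434]
eef_rot: [0.299, 0.954, -0.0, 0.0]
ft_force: [-0.7, -1.6, 5.8]
width: 0.0099
[-0.72861119 -1.60692797  5.84271421] [-0.28356981  0.1875115   0.19996978] 0.009897335486899155 0.4936689282034867
```

```bash
cat > t.py <<'E'
from h import *
from scipy.spatial.transform import Rotation as Ro
s=r.read_state();R=Ro.from_quat(s["eef_rot"]).as_matrix()
y=np.arctan2(R[1,0],R[0,0]);print("yaw %.3f turned %.3f"%(y,1.605+(2.8377-y)%(2*np.pi)),"F",s["ft_force"].round(1),"T",s["torque"].round(3),"tq7 %.3f"%s["joint_torque"][6],"w %.4f"%s["width"])
E
python3 -m jog '[[0,0,0,0,0,0.05,-1],[0,0,0,0,0,0.05,-1]]'>/dev/null; python3 t.py;python3 -m jog '[[0,0,0,0,0,0.05,-1],[0,0,0,0,0,0.05,-1]]'>/dev/null; python3 t.py;python3 -m jog '[[0,0,0,0,0,0.05,-1],[0,0,0,0,0,0.05,-1]]'>/dev/null; python3 t.py
```

```text
yaw 2.436 turned 2.006 F [-1.5 -1.5  5.8] T [-0.294  0.187  0.175] tq7 0.577 w 0.0101
yaw 2.336 turned 2.106 F [-1.  -1.8  4.8] T [-0.279  0.211  0.174] tq7 0.594 w 0.0098
yaw 2.236 turned 2.207 F [-2.4 -2.2  5.5] T [-0.412  0.224  0.236] tq7 0.569 w 0.0101
```

```bash
python3 -m jog '[[0,0,0,0,0,0.05,-1],[0,0,0,0,0,0.05,-1]]'>/dev/null; python3 t.py;python3 -m jog '[[0,0,0,0,0,0.05,-1],[0,0,0,0,0,0.05,-1]]'>/dev/null; python3 t.py; python3 look.py w17
```

```text
yaw 2.136 turned 2.306 F [-1.6 -1.9  6.1] T [-0.397  0.319  0.235] tq7 0.578 w 0.0098
yaw 2.036 turned 2.406 F [-3.  -2.9  5.6] T [-0.42   0.298  0.175] tq7 0.583 w 0.0102
27.0 [0.55228741 0.04700354 0.04336721] yaw 2.0335153563319768 z [ 1.03237115e-04 -8.38566187e-04 -9.99999643e-01] [ 0.41282131  0.46125845 -0.69651552  1.81638463  0.34957599  0.99002141
  0.03527543] [-2.70755159 -1.75094522  5.69802053] [-0.33613057  0.33581154  0.1284184 ] 0.009758396644792876
cam [0.51575125 0.11910317 0.19260383] [ 0.13286052 -0.26526966 -0.95497649]
```

View pics/w17.png

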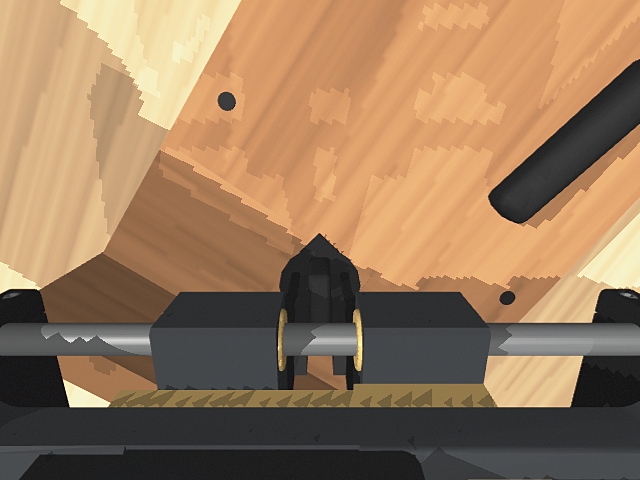

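The beak is still with the jaws. I'm continuing in small steps and watching torque.

```bash
for k in 1; do python3 -m jog '[[0,0,0,0,0,0.05,-1],[0,0,0,0,0,0.05,-1]]'>/dev/null; python3 t.py;python3 -m jog '[[0,0,0,0,0,0.05,-1],[0,0,0,0,0,0.05,-1]]'>/dev/null; python3 t.py;python3 -m jog '[[0,0,0,0,0,0.05,-1],[0,0,0,0,0,0.05,-1]]'>/dev/null; python3 t.py; python3 -m jog '[[0,0,0,0,0,0.05,-1],[0,0,0,0,0,0.05,-1]]'>/dev/null; python3 t.py; done
```

```text
yaw 1.936 turned 2.506 F [-2.1 -1.9  5.6] T [-0.443  0.437  0.214] tq7 0.562 w 0.0099
yaw 1.836 turned 2.607 F [-2.4 -2.   7.2] T [-0.482  0.521  0.229] tq7 0.588 w 0.0101
yaw 1.736 turned 2.706 F [-2.5 -2.5  7.1] T [-0.553  0.534  0.186] tq7 0.550 w 0.0102
yaw 1.636 turned 2.806 F [-3.1 -2.1  6.7] T [-0.511  0.45   0.296] tq7 0.504 w 0.0102
```

```bash
python3 -m jog '[[0,0,0,0,0,0.05,-1]]'>/dev/null; python3 t.py;python3 -m jog '[[0,0,0,0,0,0.05,-1]]'>/dev/null; python3 t.py; python3 look.py w18
```

```text
yaw 1.586 turned 2.856 F [-2.9 -2.5  5.5] T [-0.625  0.394  0.314] tq7 0.474 w 0.0108
yaw 1.536 turned 2.906 F [-1.8 -2.   4.5] T [-0.466  0.441  0.273] tq7 0.470 w 0.0111
28.3 [0.55212738 0.04706769 0.04329005] yaw 1.533932677459031 z [-1.83514404e-04 -9.19253386e-04 -9.99999561e-01] [ 0.33836758  0.43643249 -0.60329209  1.82030791  0.29489132  0.9756065
 -0.42543994] [-2.55129723 -1.65235741  6.51849166] [-0.42643216  0.49766486  0.17247264] 0.01108464206632962
cam [0.55487547 0.12771686 0.19250794] [-0.00966395 -0.29654432 -0.95497019]
```

View pics/w18.png

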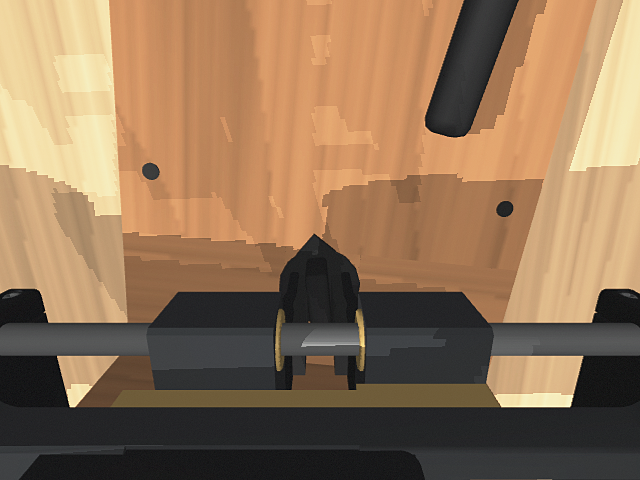

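The pads are being wedged open (10.0 to 11.1 mm), torque is about 0.27–0.3 and the beak lags slightly at (315,235), so the cam grips firmly. I'll stop turning, release and retreat.

```bash
python3 -m jog '[[0,0,0,0,0,0,-1],[0,0,0,0,0,0,-0.3],[0,0,0,0,0,0,-0.3],[0,0,0,0,0,0,-0.1],[0,0,-1,0,0,0,-0.1],[0,0,-3,0,0,0,-0.1],[0,0,-4,0,0,0,0],[0,0,-4,0,0,0,0],[0,0,0,0,0,0,0]]'; python3 look.py w19;  python3 -c "
import cv2
a=cv2.imread('pics/w19.png');cv2.imwrite('pics/w19z.png',cv2.resize(a[140:320,180:480],None,fx=2.6,fy=2.6,interpolation=cv2.INTER_CUBIC)[:600])"
```

```text
time: 29.42
ee_pos: [0.5541, 0.0479, 0.1669]
eef_rot: [0.719, 0.695, 0.002, 0.002]
ft_force: [-0.2, 1.0, 0.1]
width: 0.0434
29.475 [0.5530196  0.04759053 0.16475506] yaw 1.537773819431695 z [ 3.12591730e-03 -2.45843602e-04 -9.99995084e-01] [ 0.38727401  0.29269803 -0.6495456   1.71307421  0.18969778  1.19616917
 -0.34410341] [-0.99381327 -0.47110033 -0.4816494 ] [-0.03255292 -0.09035217  0.0013626 ] 0.04353982967319674
cam [0.55574328 0.12850357 0.31620905] [-0.00318767 -0.29571296 -0.95527153]
```

View pics/w19z.png

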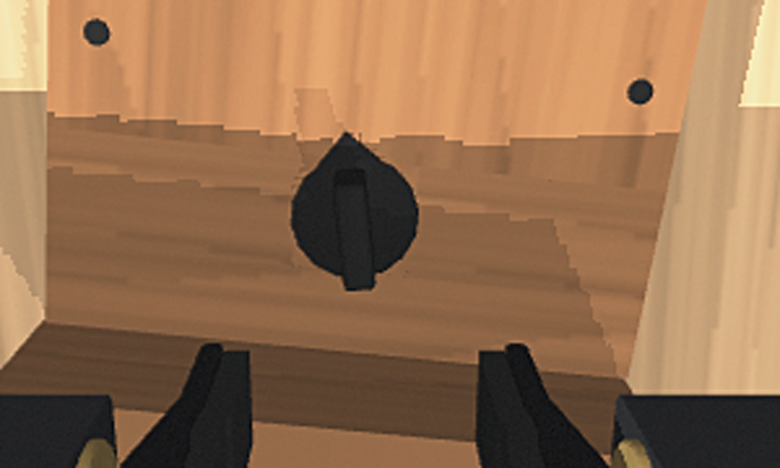

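Run:
```python
from h import *
import pickle
c=pickle.load(open("pics/w19.pkl","rb"))
Z=lambda x,y,z:bp(c,180+(x+.5)/2.6-.5,140+(y+.5)/2.6-.5,z)[:2]
a=Z(355,214,.027);t=Z(347,132,.027);d=t-a
print(a,t,np.linalg.norm(d),"cam yaw",np.arctan2(d[1],d[0])+np.pi/2)
# angle between y axis: beak dir open = riser -y; 
ang=np.arctan2(d[1],d[0]);open_=-np.pi/2-.275
print("turned",(open_-ang)%(2*np.pi), "vs riser", (-np.pi/2-.142-ang)%(2*np.pi))
# leg: top edges at z .08 and board corner
e=[Z(45,321,.025),Z(622,378,.025)]
print("junction",e)
f=[Z(120,407,.08),Z(470,440,.08)];print("leg top inner edge",f,np.arctan2(*(f[1]-f[0])[::-1]))
y=np.array([np.sin(.142),np.cos(.142)]);print([p@y-a@y for p in e+f])
```

```text
[0.55223607 0.04831716] [0.55066102 0.07507146] 0.026800626555579132 cam yaw 3.200395620297724
turned 2.807789686881862 vs riser 2.940789686881862
junction [array([0.44697158, 0.01408376]), array([ 0.64187242, -0.01378987])]
leg top inner edge [array([0.48503703, 0.00912856]), array([ 0.583253  , -0.00477845])] -0.14066113200702668
[np.float64(-0.048786205395920074), np.float64(-0.04879628335595043), np.float64(-0.048304383589484176), np.float64(-0.048171573716723814)]
```

Run:
```python
from h import *
import pickle
c=pickle.load(open("pics/w11.pkl","rb"))
Z=lambda x,y,z:bp(c,190+(x+.5)/2.7-.5,150+(y+.5)/2.7-.5,z)[:2]
a=Z(351,195,.027);y=np.array([np.sin(.142),np.cos(.142)])
print([p@y-a@y for p in [Z(235,433,.08),Z(465,408,.08),Z(80,367,.025),Z(665,298,.025)]])
for n in("w11","w19"):
    f=pickle.load(open(f"pics/{n}.pkl","rb"))["frame"]
    cv2.imwrite(f"pics/{n}j.png",cv2.resize(f[255:320,190:430,::-1],None,fx=3.3,fy=3.3,interpolation=cv2.INTER_CUBIC))
a=cv2.imread("pics/w11j.png");b=cv2.imread("pics/w19j.png");cv2.imwrite("pics/j.png",np.vstack([a,b]))
c=r.camera("side");cv2.imwrite("pics/s19.png",cv2.resize(c["frame"][200:340,180:380,::-1],None,fx=4,fy=4,interpolation=cv2.INTER_CUBIC))
```

```text
[np.float64(-0.04992189629845925), np.float64(-0.05047692578239549), np.float64(-0.04836108789985474), np.float64(-0.04875423274290899)]
```

View pics/j.png

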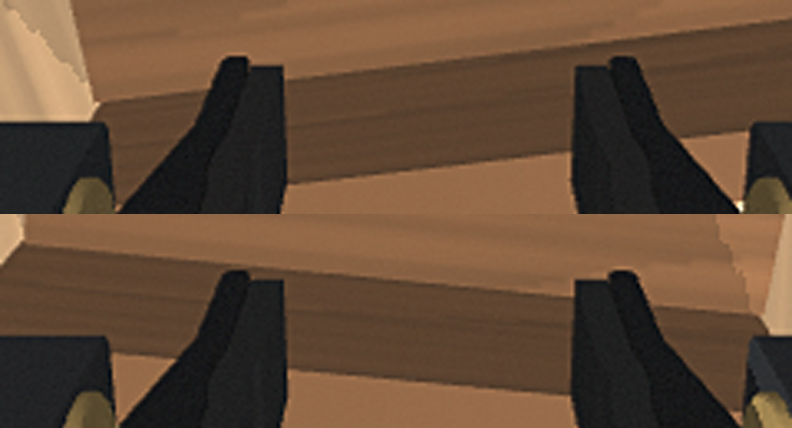

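View pics/s19.png

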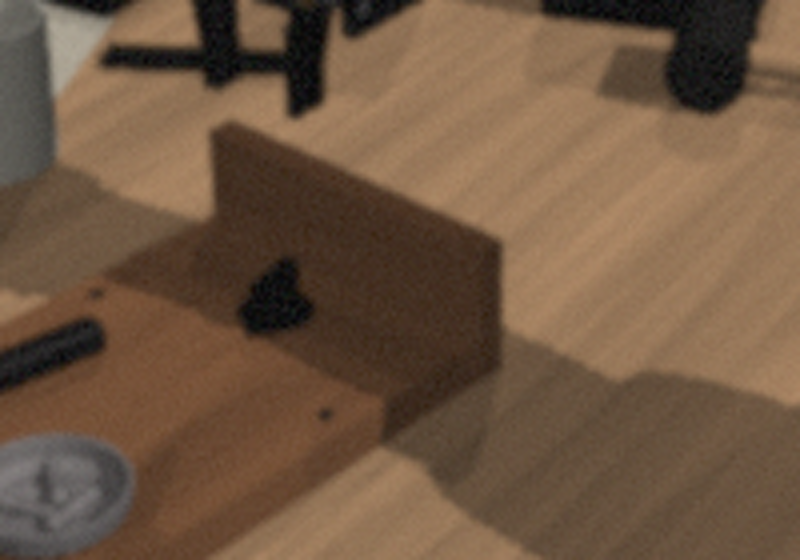

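The gap closed by about 2 mm: the leg's face went from -50.2 to -48.2 in the riser frame. The leg is square, and nothing else in view has been disturbed. Handing in.

```bash
python3 -m jog '[[0,0,-2,0,0,0,0],[0,0,0,0,0,0,0],[0,0,0,0,0,0,0]]'; python3 -c "
from bench import r
print(r.close_job())"
```

```text
time: 29.9
ee_pos: [0.5517, 0.0473, 0.1818]
eef_rot: [0.719, 0.695, -0.001, -0.0]
ft_force: [0.0, -0.1, -0.2]
width: 0.0434
the job is handed in; nothing more can be done
None
```

I fitted the leg and locked the cam, then let go, backed off and handed the job in at about 30 s; no verdict came back.

- **Insertion:** I slid the brown leg along the desk and pushed its bolt and dowels into the holes until they stopped at about 6 N. The gap then was about 2.4 mm by arm position (about 2 mm in the wrist picture).
- **Cam:** I turned the wing clockwise in two grips with a 12 N pinch. I stopped when torque reached about 0.27–0.31 N m and the wing began to wedge the pads open, from 10.0 to 11.1 mm. One reading of 0.314 N m was above the 0.25 target but below the 0.4 limit.

**Last checks:**
- **Leg:** its face measured about 48.2 mm from the cam axis, so the gap is roughly 0.2 mm. That is within the camera's error of about 2 mm. It looks square and upright.
- **Cam angle:** the beak points away from the open end, about 2.8 rad from open.
- **Bystanders:** the dish, screwdriver handle and mallet head look undisturbed in the parts of the pictures I viewed. I did not measure their positions.
- **Hook pull:** I could not measure it directly. I judge it from the torque and the slipping pads. The torque readings scatter by about 0.03–0.05 N m.

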